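Close up the dry-block heater

TASK

One sample tube stands up out of its hole in the block heater, so the lid cannot close. With the fingertips press that tube fully home in the block, and only then swing the open lid over and push its front edge down until the catch snaps and the lid stays shut by itself. Do not pull the tube up or use the lid to force it in, and leave the tube rack, the vial and the timer where they stand.

Things in the scene. Friction and masses are not known exactly. Their poses are not given: they have to be found in the camera images.
- heater: Dry-block heater, white housing 210 (x) x 160 (y) x 85 mm high, does not move when pushed. Origin: centre of its underside on the bench. Its x axis points from the sloped front panel (x -105 to -61 mm) to the hinge at the back, y to its left, z up.
- block (a point): Centre of the top face of the heater's aluminium block, 88 mm above the bench; axes as the heater's. The block is 88 (x) x 108 (y) mm with 4 rows of 5 holes 20 mm apart, some empty. Caps of seated tubes stand 6 mm above it. The proud tube is in one of the two rows nearest the panel (x -30 or -10, y -40 to 40 mm here), its centre at least 28 mm from the next tube's.
- cap_top (a point): Centre of the top of the proud tube's cap: blue round cap of 13.6 mm diameter, like the other four blue-capped tubes in the two front rows; z up.
- proud_tube (a joint): How far the proud tube stands out of its seat, m: 0 = fully home (cap level with the other caps), starts at 0.011 to 0.018. A tight fit: it slides straight down under about 4 N, stays where it is left and stops hard at 0.
- lid (a joint): Angle of the heater's lid, rad: 0 = shut, grows as it opens up and back, stop at 1.9; starts wide open, past upright (1.62 to 1.84). A hinge spring carries it open again (to about 1.4) if let go unlatched. Swinging it takes 1 to 3 N at the front edge. About 0.06 rad before shut it takes some 10 N, then a sprung catch snaps over the steel tongue under the front edge and holds it within 0.02 rad of shut.
- lid_hinge (a point): Middle of the lid's hinge line (heater x = +88 mm, z = 94 mm); y axis along the hinge. The lid, a grey frame with a clear window, reaches 138 mm from here to its front edge, plus a black thumb tab (44 mm wide) to 154 mm; it is 140 mm wide. Shut, its flat outer face lies 12 mm above the hinge line, its underside 4 mm above, its skirt to 7 mm below.
- lid_edge (a point): Point in the middle of the lid's outer face on its front frame bar, 124 mm from the hinge line: where to push. Its z axis is the outward normal of the outer face (up when shut; backward, away from the panel, when open), its x axis points to the hinge, its y axis along the hinge.
- tube_rack: Bystander: orange tube rack 56 x 190 x 46 mm left of the heater, loose; origin at the centre of its underside, long axis y.
- vial: Bystander: brown glass vial with white cap, 27 mm diameter, 52 mm high, right of the heater, loose; origin at the centre of its underside.
- timer: Bystander: round white bench timer with black knob, 64 mm diameter, 49 mm high, right of the heater, loose; origin at the centre of its underside.

How it is judged:
On the way, in this order (a step that is already met when the one before it is completed fails the run):
1. the proud tube is pressed home while the lid is still open (value of joint proud_tube below 0.002 m and value of joint lid above 0.8 rad), for 0.1 s.
2. the lid is pushed shut (value of joint lid below 0.03 rad), for 0.1 s.
At the end, for the whole second after the job is handed in: The tube is home (less than 2 mm proud) and the lid, let go, is held shut by its catch (less than 0.03 rad open) and at rest (value of joint proud_tube below 0.002 m and value of joint lid below 0.03 rad and velocity of joint lid between -0.05 and 0.05 rad/s); the robot touches nothing.
It fails at once if the tube is pulled up out of its hole (value of joint proud_tube above 0.024 m).
It fails at once if the lid is pressed on the tube (contact force between lid and proud_tube above 1 N).
It fails at once if the tube rack, the vial or the timer is moved or lifted (more than 15 mm) (distance of any of tube_rack, vial, timer from where it was at the start of the episode above 0.015 m).
It also fails if it takes over 45 s, if anything falls off the work surface, if the arm or the gripper's body presses on something with over 40 N, if the wrist force passes 120 N, or if a joint passes its speed limit or range.

ROBOT

A 6-joint arm with a two-finger parallel gripper is mounted at the origin on a cart in front of the work surface, level with it; the furniture and walls round the work are solid. World frame = base frame: x ahead of the robot, y to its left, z up, the work surface at z = 0. Lengths are in m, angles in rad, forces in N, time in s.
With the tool pointing down it reaches from about 0.3 to 0.875 m from the base axis. Payload 6.4 kg.
Tool frame: the origin (TCP) lies midway between the tips of the shut fingers; the grasp point (between the pads) lies 19 mm behind it (ctrl.tcp_to_grasp is the distance from the TCP to the grasp point, in m); z points along the fingers, y is the direction in which the jaws open and shut (so a half turn about z gives the same grasp; the last joint's range is limited). The gripper opens to 85 mm and grips with 20 to 120 N. Pads are 22 mm wide; open, the fingers measure 114 mm over their backs; the gripper's body (76 mm by 85 mm) begins 54 mm behind the grasp point. The pads swing forward as they close: fully open they stand 13 mm farther back than shut.
Start: joints at [-1.387, 0.181, 1.607, -0, 1.354, -0.206], TCP at [0.219, -0.532, 0.231] pointing down, gripper open.
Joint ranges: [-2.99, 2.99], [-0.89, 2.07], [0.3, 2.58], [-1.14, 4.28], [0, 2.63], [-3.12, 3.12]. Speed limits (rad/s): [2.57, 2.57, 3.01, 3.14, 3.14, 3.14].

INTERFACE

Orientations are given as a unit quaternion [w, x, y, z].
In Python, from bench import monitor, imaging, order, spotter, ctrl gives the robot as it stands.
- The arm moves only by the shell command python3 -m pendant 'ROWS'. ROWS is JSON, a list that holds one entry, the list of rows, each a list of 5 numbers: the shift along the world's x, y, z in mm, then the turn about the world's z in degrees, then the finger opening in mm, from 0 to 85.4. A call has 1 to 8 rows; each row shifts and turns the commanded pose from where the row before left it; what a row does not reach is not made up. A row lasts 1/8 s, in which the tool goes at most 62.5 mm and 10.7 degrees, less where a joint would pass 70% of its speed; a pose out of reach is approached as far as the arm can. A call with a gripper value outside its range is refused whole. The fingers move at their own pace and stop on an object; the grip force is fixed at half the most. Time passes only in rows, so rows that do not move let the fingers close. It gives the time, the measured TCP pose, the force and the opening at its end, in the units of the state.
- monitor.get_obs(): the state, without advancing time (a new reading comes with each control period).
- imaging.camera(name): name is "scene" or "top"; returns a dict with "img" (480x640x3 uint8, red, green, blue), "vfov" (degrees; the focal length in pixels is half the picture's height over the tangent of half this angle, whatever the lens; pixels are square), "cx", "cy" (the principal point, pixels), "origin" and "orientation" of the camera in the world. Camera axes: x right, y down, z forward; pixel columns grow to the right and rows downward; lengths in m; the calibration is good to about 2 mm. A picture is of the moment at which its call begins. There is no depth.
- order.hand_in(): hands the job in, once; it reports no verdict.
Trained networks look in the newest picture that a camera, given by its name, has taken for a name from the list of things; names that differ only in an ending like _2 or _b are one class to them, and where a whole thing is asked for, a point or a joint stands for the part that bears it (a point fixed in the world has none). Each returns a list of dicts, best first, with "confidence" (0 to 1); they miss things now and then, are a little off and sometimes report something else, mostly with a low value. They report only what shows in the picture. A call takes as long as a camera call.
- spotter.recognise(camera, thing): "at" ([x, y, z] in m, in the coordinates of the camera as it stood for that picture, good to about 4 mm: the middle of the surface that is visible of it).
- spotter.tip_of(camera, thing): "at" ([x, y, z] in m, in the coordinates of the camera as it stood for that picture, good to about 4 mm: a listed point, or the origin of a listed thing).
The state is a dict: "time_s": time; "q": joint angles; "dq": joint speeds; "joint_efforts": joint torques, N m; "eef_pos": TCP position; "eef_rot": TCP orientation; "wrist_force": force on the tool from outside, world axes, zero at the start; "torque": the same for the moment, N m; "opening": opening from 0.0 (shut) to 1.0 (fully open).
Only numpy, scipy, OpenCV 4.12 (cv2) and the standard library are available. Lean on these libraries where they do the work, as an engineer would, in place of code of your own. Each camera call takes 0.05 s, during which the arm holds its last target. There are 200 camera calls.

## Working session

There is one attempt and no reset: what is moved stays moved. The work goes in short steps, Python scripts to look and compute and a shell command to move; the robot and the scene stay as the last step left them, time stands still between calls to the robot, and variables do not carry over. Pictures are saved under pics/ and viewed, about 8 in all and at most 12, crops included, and the job is handed in when it is done.

```bash
ls; mkdir -p pics; cat > h.py <<'E'
import numpy as np, cv2
from scipy.spatial.transform import Rotation as R
from bench import monitor, imaging, order, spotter, ctrl
def cam(n):
    c=imaging.camera(n); q=c["orientation"]; c["R"]=R.from_quat([q[1],q[2],q[3],q[0]]).as_matrix(); c["o"]=np.array(c["origin"])
    c["f"]=240/np.tan(np.radians(c["vfov"])/2); return c
def w(c,p): return c["o"]+c["R"]@np.array(p)
def pix(c,p):
    v=c["R"].T@(np.array(p)-c["o"]); return c["cx"]+c["f"]*v[0]/v[2], c["cy"]+c["f"]*v[1]/v[2]
def ray(c,u,v,z):
    d=c["R"]@np.array([(u-c["cx"])/c["f"],(v-c["cy"])/c["f"],1]); return c["o"]+d*(z-c["o"][2])/d[2]
E
python3 - <<'E'
from h import *
for n in("top","scene"):
    c=cam(n); cv2.imwrite(f"pics/{n}0.png",c["img"][:,:,::-1]); print(n,c["o"].round(3),c["R"].round(2).tolist(),c["vfov"])
    for t in("heater","block","cap_top","lid_hinge","lid_edge","tube_rack","vial","timer"):
        for r in spotter.tip_of(n,t)[:2]:
            p=w(c,r["at"]); print(t,p.round(3),round(r["confidence"],2),np.round(pix(c,p)))
print(monitor.get_obs()["eef_rot"],monitor.get_obs()["time_s"])
E
```

```text
pics
top [ 0.374 -0.106  1.038] [[0.02, -0.99, 0.12], [-1.0, -0.03, -0.01], [0.02, -0.12, -0.99]] 52.7498878789933
block [ 0.494 -0.079  0.09 ] 0.72 [303. 235.]
cap_top [ 0.48  -0.097  0.106] 0.62 [312. 242.]
lid_hinge [ 0.568 -0.098  0.096] 0.94 [314. 198.]
lid_edge [ 0.613 -0.11   0.21 ] 0.59 [322. 160.]
tube_rack [0.463 0.194 0.   ] 0.72 [176. 252.]
timer [ 0.41  -0.405  0.005] 0.67 [456. 283.]
scene [-0.562 -0.348  1.202] [[0.23, -0.7, 0.67], [-0.97, -0.18, 0.15], [0.01, -0.69, -0.72]] 43.59096176338226
heater [ 0.486 -0.078 -0.001] 0.64 [304. 254.]
heater [ 0.572 -0.097  0.096] 0.42 [319. 208.]
block [ 0.496 -0.079  0.086] 0.65 [306. 229.]
cap_top [ 0.476 -0.094  0.108] 0.59 [310. 229.]
lid_hinge [ 0.569 -0.097  0.092] 0.69 [319. 209.]
lid_edge [ 0.605 -0.109  0.211] 0.63 [328. 167.]
vial [ 0.494 -0.326  0.003] 0.58 [397. 268.]
timer [ 0.41  -0.402 -0.   ] 0.98 [422. 299.]
timer [ 0.496 -0.078  0.085] 0.41 [306. 229.]
[ 5.21801238e-05  9.81072249e-01  1.93642038e-01 -2.62348188e-07] 0.9
```

```bash
python3 - <<'E'
import cv2,numpy as np
a=cv2.imread("pics/top0.png")[130:310,160:480]; b=cv2.imread("pics/scene0.png")[130:310,200:460]
cv2.imwrite("pics/t1.png",cv2.resize(a,None,fx=2.5,fy=2.5,interpolation=3));cv2.imwrite("pics/s1.png",cv2.resize(b,None,fx=3,fy=3,interpolation=3))
E
```

```text
(no output)
```

View pics/t1.png

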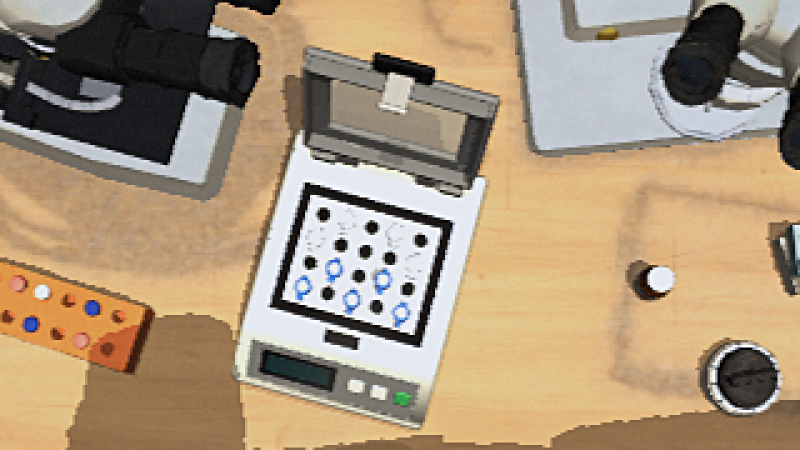

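View pics/s1.png

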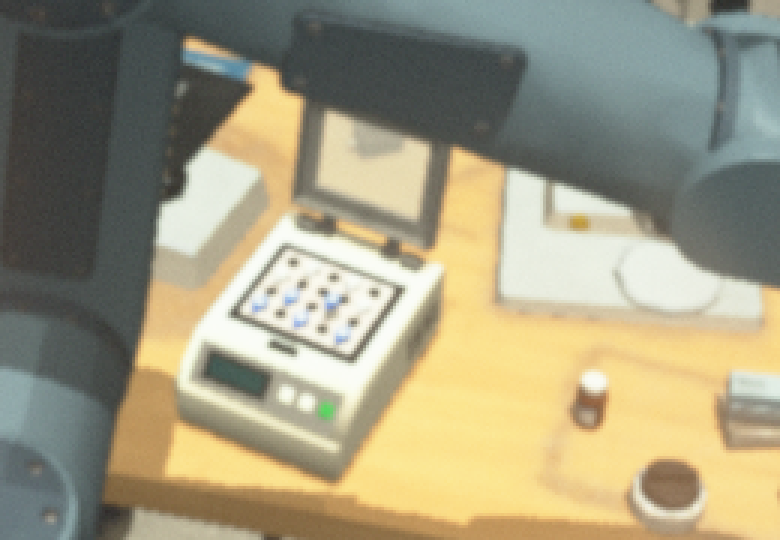

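The views show the heater turned about -13.5°, with five blue caps. The spotted proud one is in the second row (top crop 382,279; scene crop 332,300, standing visibly taller). The lid leans back, with its tab at (403,67) in the top crop. Next I'll refine the cap position.

```bash
python3 - <<'E'
from h import *
C={}
for n in("top","scene"):
    c=cam(n); C[n]=c; im=c["img"].astype(int)
    m=((im[:,:,2]-im[:,:,0])>45).astype(np.uint8); m[:, :255]=0; m[:200]=0; m[262:]=0; m[:,335:]=0
    k,l,s,ce=cv2.connectedComponentsWithStats(m)
    print(n)
    for i in range(1,k):
        if s[i,4]>3: print(ce[i].round(1),s[i].tolist(),[ray(c,*ce[i],z).round(4).tolist() for z in(.094,.108)])
B=np.array([.495,-.079,.088]);r=np.radians(-13.5)
for n,c in C.items():
    for gx in(-30,-10):
        for gy in(40,20,0,-20,-40):
            p=B+np.array([np.cos(r)*gx-np.sin(r)*gy,np.sin(r)*gx+np.cos(r)*gy,6])*1e-3
            print(n,gx,gy,p.round(4),np.round(pix(c,p),1))
E
```

```text
top
[293.  237.7] [290, 233, 7, 10, 35] [[0.4881, -0.0587, 0.094], [0.4864, -0.0594, 0.108]]
[312.6 242.5] [310, 238, 7, 10, 31] [[0.4796, -0.0975, 0.094], [0.478, -0.0976, 0.108]]
[280.3 244.6] [277, 240, 8, 10, 37] [[0.4737, -0.0343, 0.094], [0.4722, -0.0354, 0.108]]
[299.8 250.3] [297, 246, 7, 10, 32] [[0.4635, -0.0729, 0.094], [0.4622, -0.0733, 0.108]]
[319.9 255.3] [317, 251, 7, 10, 33] [[0.4547, -0.1123, 0.094], [0.4535, -0.1122, 0.108]]
scene
[295.8 229.4] [295, 229, 3, 2, 5] [[0.4801, -0.0567, 0.094], [0.4669, -0.0603, 0.108]]
[309.7 231.2] [309, 230, 3, 3, 6] [[0.4826, -0.0929, 0.094], [0.4694, -0.0961, 0.108]]
[285.  232.2] [284, 232, 3, 2, 4] [[0.4635, -0.0324, 0.094], [0.4505, -0.0364, 0.108]]
[298.8 237.4] [298, 237, 3, 2, 5] [[0.4544, -0.0713, 0.094], [0.4416, -0.0748, 0.108]]
[312.5 242.5] [312, 242, 2, 2, 4] [[0.4456, -0.1094, 0.094], [0.4329, -0.1124, 0.108]]
top -30 40 [ 0.4752 -0.0331  0.094 ] [279.7 243.9]
top -30 20 [ 0.4705 -0.0525  0.094 ] [289.6 246.5]
top -30 0 [ 0.4658 -0.072   0.094 ] [299.4 249.1]
top -30 -20 [ 0.4612 -0.0914  0.094 ] [309.3 251.7]
top -30 -40 [ 0.4565 -0.1109  0.094 ] [319.2 254.4]
top -10 40 [ 0.4946 -0.0378  0.094 ] [282.4 234.1]
top -10 20 [ 0.4899 -0.0572  0.094 ] [292.3 236.7]
top -10 0 [ 0.4853 -0.0767  0.094 ] [302.1 239.3]
top -10 -20 [ 0.4806 -0.0961  0.094 ] [312.  241.9]
top -10 -40 [ 0.4759 -0.1156  0.094 ] [321.8 244.5]
scene -30 40 [ 0.4752 -0.0331  0.094 ] [286.5 229.1]
scene -30 20 [ 0.4705 -0.0525  0.094 ] [293.3 231.7]
scene -30 0 [ 0.4658 -0.072   0.094 ] [300.2 234.3]
scene -30 -20 [ 0.4612 -0.0914  0.094 ] [307.1 236.9]
scene -30 -40 [ 0.4565 -0.1109  0.094 ] [314.1 239.6]
scene -10 40 [ 0.4946 -0.0378  0.094 ] [290.2 224.3]
scene -10 20 [ 0.4899 -0.0572  0.094 ] [297.  226.8]
scene -10 0 [ 0.4853 -0.0767  0.094 ] [303.8 229.4]
scene -10 -20 [ 0.4806 -0.0961  0.094 ] [310.7 231.9]
scene -10 -40 [ 0.4759 -0.1156  0.094 ] [317.7 234.5]
```

```bash
python3 -m pendant '[[[16,27,0,0,0],[32,50,0,0,0],[32,50,0,0,0],[32,50,0,0,0],[32,50,0,0,0],[32,50,0,0,0],[32,50,0,0,0],[32,50,0,0,0]]]'
```

```text
time_s: 2.0
eef_pos: [0.4594, -0.1532, 0.2317]
eef_rot: [0.0, 0.981, 0.194, 0.0]
wrist_force: [0.9, -1.0, 0.2]
opening: 0.003
```

```bash
python3 -m pendant '[[[10,29,0,0,0],[10,29,0,0,0],[0,0,-40,0,0],[0,0,-40,0,0],[0,0,-20,0,0],[0,0,0,0,0]]]'; python3 - <<'E'
from h import *
print(monitor.get_obs()["eef_pos"])
for n in("top","scene"):
    c=cam(n); x,y,s=(260,190,5) 
    cv2.imwrite(f"pics/{n}2.png",cv2.resize(c["img"][190:290,250:390,::-1],None,fx=5,fy=5,interpolation=3))
E
```

```text
time_s: 2.75
eef_pos: [0.4773, -0.0963, 0.1298]
eef_rot: [-0.001, 0.981, 0.194, -0.001]
wrist_force: [0.0, 0.0, 0.3]
opening: -0.001
[ 0.47728733 -0.09626343  0.12979818]
```

View pics/scene2.png

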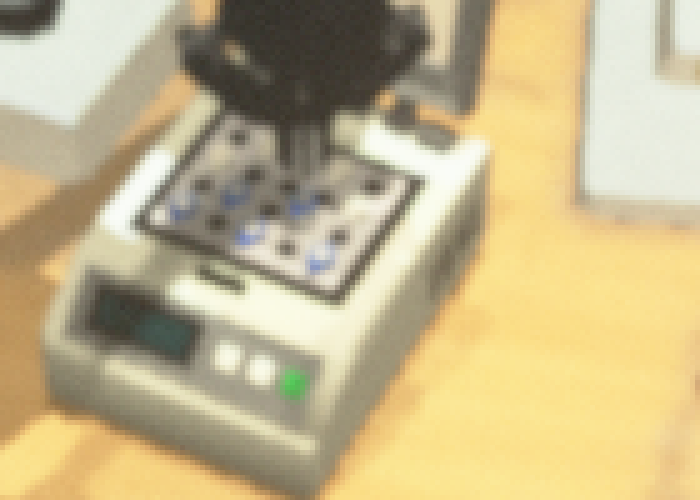

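The shut fingertips (crop 303,165) hang just above the proud cap (crop 303,203), so I'll press down.

```bash
python3 -m pendant '[[[1,-1,-12,0,0],[0,0,-5,0,0],[0,0,-5,0,0],[0,0,-3,0,0],[0,0,-3,0,0],[0,0,-3,0,0]]]'
```

```text
time_s: 3.6
eef_pos: [0.4795, -0.0979, 0.1003]
eef_rot: [0.0, 0.981, 0.194, -0.0]
wrist_force: [-3.1, 0.4, 3.1]
opening: -0.004
```

```bash
python3 -m pendant '[[[0,0,-3,0,0],[0,0,-2,0,0],[0,0,-1,0,0],[0,0,-1,0,0]]]'
```

```text
time_s: 4.1
eef_pos: [0.4795, -0.0979, 0.0939]
eef_rot: [-0.0, 0.981, 0.194, -0.0]
wrist_force: [-6.4, 2.2, 15.6]
opening: 0.0
```

```bash
python3 -m pendant '[[[0,0,-1,0,0],[0,0,-1,0,0]]]'
```

```text
time_s: 4.35
eef_pos: [0.4797, -0.098, 0.0937]
eef_rot: [0.0, 0.981, 0.194, -0.0]
wrist_force: [-14.2, 4.6, 33.4]
opening: 0.002
```

```bash
python3 -m pendant '[[[0,0,30,0,0],[0,0,58,0,0],[0,0,58,-9,0],[0,0,56,-9,0],[42,-4,0,-9,0],[42,-4,0,-9,0],[42,-5,0,0,0],[41,-5,0,0,0]]]'; python3 - <<'E'
from h import *
print(monitor.get_obs()["eef_pos"],monitor.get_obs()["eef_rot"])
for n in("top","scene"):
    c=cam(n)
    for t in("lid_edge","lid_hinge","cap_top"):
        for r in spotter.tip_of(n,t)[:1]: print(n,t,w(c,r["at"]).round(3),round(r["confidence"],2))
    cv2.imwrite(f"pics/{n}3.png",cv2.resize(c["img"][110:290,220:420,::-1],None,fx=3,fy=3,interpolation=3))
E
python3 -c "
import cv2,numpy as np
cv2.imwrite('pics/m3.png',cv2.resize(np.hstack([cv2.imread('pics/%s3.png'%n) for n in('top','scene')]),(800,360)))"
```

```text
time_s: 5.35
eef_pos: [0.6481, -0.1159, 0.2927]
eef_rot: [-0.0, 0.993, -0.119, 0.0]
wrist_force: [-0.0, 0.5, 0.8]
opening: -0.001
[ 0.64809848 -0.11594192  0.29269053] [-8.87836918e-05  9.92898172e-01 -1.18967142e-01  1.77826700e-04]
top lid_hinge [ 0.569 -0.103  0.096] 0.96
top cap_top [ 0.482 -0.097  0.089] 0.62
scene lid_edge [ 0.607 -0.108  0.208] 0.76
scene lid_hinge [ 0.568 -0.096  0.092] 0.58
scene cap_top [ 0.476 -0.094  0.094] 0.42
```

View pics/m3.png

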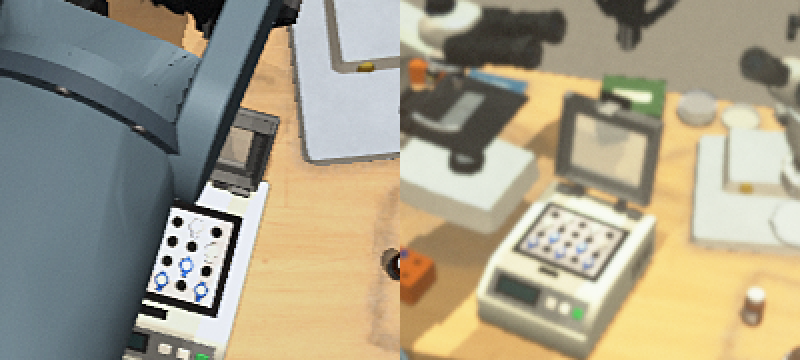

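The scene view shows the lid still open (m3 610,150), all the caps level, and free space behind the lid. The network also puts cap_top at z ≈ 0.09, which is home. Next I'll go down behind the lid.

```bash
python3 -m pendant '[[[0,0,-30,0,0],[0,0,-30,0,0],[0,0,-25,0,0],[-5,1,0,0,0],[-5,1,0,0,0]]]'
```

```text
time_s: 6.38
eef_pos: [0.6365, -0.114, 0.21]
eef_rot: [0.0, 0.993, -0.119, 0.001]
wrist_force: [-0.2, -0.2, 0.7]
opening: -0.003
```

```bash
python3 -m pendant '[[[-11.5,2.7,4,0,0],[-11.5,2.7,4,0,0],[-11.5,2.7,4,0,0],[-11.5,2.7,4,0,0],[-11.5,2.7,0,0,0],[-11.5,2.7,-1,0,0],[-11.5,2.7,0,0,0]]]';  python3 - <<'E'
from h import *
c=cam("scene"); cv2.imwrite("pics/s4.png",cv2.resize(c["img"][110:290,220:420,::-1],None,fx=3,fy=3,interpolation=3))
for t in("lid_edge",):
    for r in spotter.tip_of("scene",t)[:1]: print(t,w(c,r["at"]).round(3),round(r["confidence"],2))
E
```

```text
time_s: 7.25
eef_pos: [0.5552, -0.0947, 0.223]
eef_rot: [-0.0, 0.993, -0.119, -0.0]
wrist_force: [0.9, 0.2, -0.4]
opening: -0.002
lid_edge [ 0.544 -0.095  0.215] 0.57
```

View pics/s4.png

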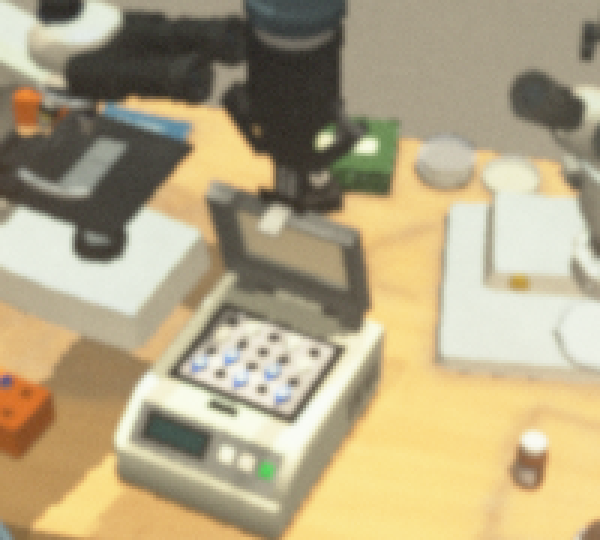

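The lid follows the fingers and is now about 72° open (front edge at crop 290,220). I'll continue along the arc.

```bash
python3 -m pendant '[[[-14.6,3.5,-3,0,0],[-14.6,3.5,-6,0,0],[-15.5,3.7,-9,0,0],[-12.6,3,-10,0,0],[-12.6,3,-13,0,0],[-9.7,2.3,-13,0,0],[-9.7,2.3,-15,0,0],[-5.8,1.4,-15,0,0]]]';  python3 - <<'E'
from h import *
c=cam("scene"); cv2.imwrite("pics/s5.png",cv2.resize(c["img"][110:290,220:420,::-1],None,fx=3,fy=3,interpolation=3))
for r in spotter.tip_of("scene","lid_edge")[:1]: print(w(c,r["at"]).round(3),round(r["confidence"],2))
E
```

```text
time_s: 8.35
eef_pos: [0.4602, -0.0721, 0.1383]
eef_rot: [-0.0, 0.993, -0.119, -0.0]
wrist_force: [-0.0, 0.3, 2.5]
opening: 0.002
[ 0.451 -0.071  0.137] 0.61
```

View pics/s5.png

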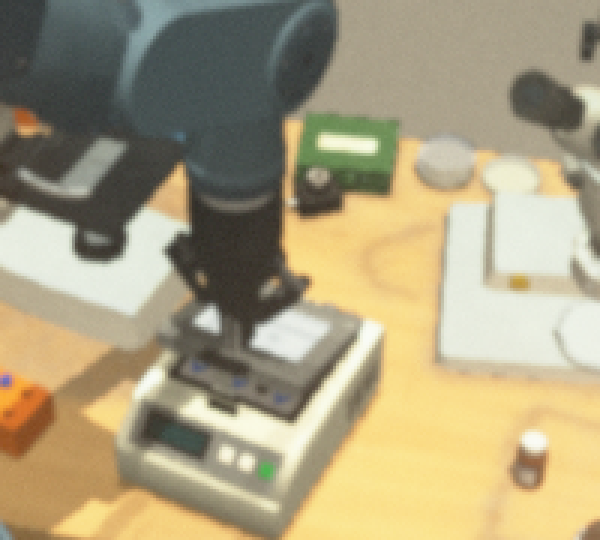

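The lid is about 15° open, with the fingertips on its front bar (crop 237,340). Now I'll push it down to the catch.

```bash
python3 -m pendant '[[[-3,0.7,-10,0,0],[-3,0.7,-10,0,0],[-1,0.2,-4,0,0],[0,0,-3,0,0],[0,0,-2,0,0],[0,0,-2,0,0]]]'
```

```text
time_s: 9.2
eef_pos: [0.4534, -0.0706, 0.1082]
eef_rot: [-0.0, 0.993, -0.119, -0.001]
wrist_force: [-2.1, 0.5, 3.1]
opening: -0.002
```

```bash
python3 -m pendant '[[[0,0,-1,0,0],[0,0,-1,0,0],[0,0,-1,0,0]]]'
```

```text
time_s: 9.57
eef_pos: [0.4534, -0.0706, 0.1058]
eef_rot: [-0.0, 0.993, -0.119, -0.001]
wrist_force: [-7.8, 1.7, 17.8]
opening: 0.001
```

```bash
python3 -m pendant '[[[0,0,-1,0,0],[0,0,-1,0,0]]]'
```

```text
time_s: 9.82
eef_pos: [0.4535, -0.0706, 0.1054]
eef_rot: [0.0, 0.993, -0.119, -0.001]
wrist_force: [-14.8, 4.7, 34.2]
opening: -0.003
```

It's at a hard stop at z = 0.1055, the shut height. I'll lift off and check that the lid holds.

```bash
python3 -m pendant '[[[0,0,10,0,0],[0,0,30,0,0],[0,0,50,0,0],[-20,-30,40,0,0],[-20,-50,0,0,0],[-20,-50,0,0,0],[-20,-50,0,0,0],[0,0,0,0,0]]]'; python3 - <<'E'
from h import *
ims=[]
for n in("top","scene"):
    c=cam(n); ims.append(cv2.resize(c["img"][110:290,220:420,::-1],(400,360),interpolation=3))
    for t in("lid_edge","lid_hinge","tube_rack","vial","timer"):
        for r in spotter.tip_of(n,t)[:1]: print(n,t,w(c,r["at"]).round(3),round(r["confidence"],2))
cv2.imwrite("pics/m6.png",np.hstack(ims))
E
```

```text
time_s: 10.82
eef_pos: [0.3727, -0.2537, 0.2333]
eef_rot: [0.0, 0.993, -0.122, 0.0]
wrist_force: [0.1, -0.2, 0.2]
opening: 0.0
top lid_edge [ 0.455 -0.067  0.104] 0.97
top lid_hinge [ 0.572 -0.101  0.096] 0.56
top tube_rack [0.459 0.195 0.002] 0.97
top vial [ 0.491 -0.325  0.002] 0.45
scene lid_edge [ 0.448 -0.069  0.104] 0.83
scene tube_rack [ 0.459  0.2   -0.   ] 0.95
scene vial [ 0.495 -0.325  0.001] 0.61
scene timer [ 0.411 -0.399 -0.   ] 0.89
```

View pics/m6.png

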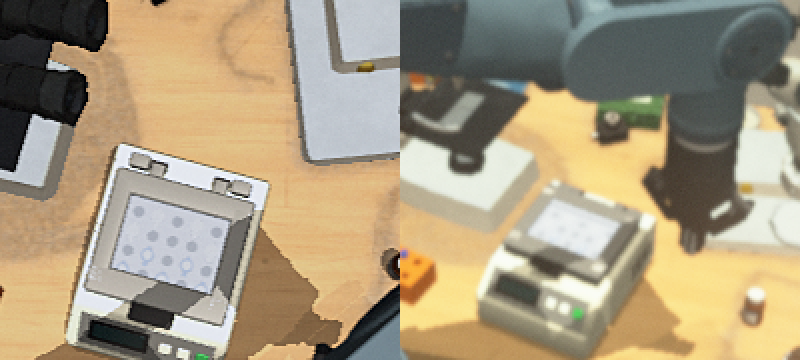

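The lid lies flat and shut by itself a second after release (edge z 0.104, shut value 0.106). The bystanders haven't moved and the arm is clear.

```bash
python3 -c "
from bench import order; print(order.hand_in())"
```

```text
the job is handed in; nothing more can be done
None
```

I pressed the proud tube home with the shut fingertips, then swung the lid over from behind and pushed its front edge down until it latched. The job is handed in, at about 11 s of the 45 s allowed; the hand-in gave no verdict.

- **Tube:** it was the one in the second row, at block x -10, y -20 mm. It stopped hard at z = 0.094 m under 33 N, which is level with the other caps. Afterwards the networks put its cap at z = 0.089 and 0.094 m, with modest confidence (0.62 and 0.42). I did this while the lid was still wide open.
- **Lid:** it stopped hard at z = 0.1055 m under 34 N. I couldn't see the catch itself. About 1 s after I let go, both cameras showed the lid flat, with its edge at z = 0.104 m (0.106 m when shut).
- **Bystanders:** the rack, vial and timer are within about 6 mm of where they started, which is close to the networks' error. The top camera did not report the timer in the last check, but the scene camera did.
- **Arm:** it is clear of everything, with the wrist force near zero.

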